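# Refit the clean-out cover of a spark trap under its headed stud

## Task

Put the loose clean-out cover back on the spark trap: hold it by its grab bar, tilt it nose down and hook its oblong eye over the headed stud, then lay it flat on the rim round the opening and slide it home until the heel of the eye stops against the stud's neck, so that it is caught under the head and cannot lift off. The stud's exact setting is not known, so feel for it gently: never push the cover against it with more than about 20 N, and do not drop the cover on the trap. Let go of it there, and leave the hammer, brush and can where they are.

Things in the scene. Friction and masses are not known exactly. Their poses are not given: they have to be found in the camera images.
- trap: Fixed sheet-steel box 260 (x) x 150 (y) x 60 mm high, a 45 mm spigot on each end. Origin: centre of its underside; +x towards the stud end. Its top (deck, z 60) has an opening 105 x 80 mm (x -70 to 35, y -40 to 40) framed by a rim 10 mm wide, 6 mm high (top z 66, gasketed), on which the cover lies. Round the stud the deck is bare. Home, the cover's origin is at (16 +- 5, 0, 66).
- keeper: Slotted keeper plate screwed on the trap's deck at (80, 0, 60) mm of the trap, axes as the trap's, 1 mm thick. It carries the headed steel stud: neck 16 mm diameter rising 15 mm above the deck, round head 40 mm diameter, 6 mm thick (underside 15, top 21 mm above the deck). The stud is clamped firmly in the x slot up to 5 mm either way of the keeper's origin: feel for it (or look).
- cover: Loose aluminium plate 210 (x) x 120 (y) x 5 mm, 0.35 to 0.6 kg, starting flat on the table. Origin: centre of its underside, z up, +x towards its nose. A through eye near the nose: 34 mm in x (56 to 90) by 50 mm in y; the head cannot pass it level, only with the cover tilted some 0.5 to 0.6 rad nose down. A nose strip 15 mm wide (x 90 to 105) lies beyond the eye.
- cover_bar (a point): Centre of the cover's grab bar, at (-10, 0, 45) mm in the cover's frame: a square steel bar 100 mm long along the cover's x, 14 mm wide (y), 12 mm high, on an upright 12 mm post at each end; 76 mm clear between the posts, 34 mm clear under the bar.
- eye_nose (a point): Middle of the eye's nose end, upper edge: (90, 0, 5) mm in the cover's frame. Hooking: tilted, the nose strip goes down to the deck beyond the head (trap +x side), is drawn back (-x) under the head till it meets the neck; then the bar end is lowered onto the rim.
- eye_heel (a point): Middle of the eye's heel (end nearer the bar), half-way through the plate: (56, 0, 2.5) mm in the cover's frame. Laid level with the nose end at the neck, the cover slides 18 mm towards trap +x till the heel meets the neck: home, this point then 8 mm on the -x side of the stud's axis, 8.5 mm above the deck, under the head.
- hammer: Hammer lying on the table beyond the work; origin about its middle. To be left alone.
- brush: Brush lying on the table to the left of the work; origin about its middle. To be left alone.
- spray: Spray can, 52 mm diameter, 130 mm high, standing on the table beyond the work; origin under its centre. To be left alone.
Not all that is in view belongs to the job. Of the things shaped like the cover, the aluminium one is meant.

How it is judged:
On the way, in this order (a step that is already met when the one before it is completed fails the run):
1. the cover, tilted nose down, has the nose end of its eye under the stud's head (angle between cover's own z axis and vertical above 0.2 rad and x of eye_nose in the frame of keeper between 0.001 and 0.0145 m and y of eye_nose in the frame of keeper between -0.02 and 0.02 m and z of eye_nose in the frame of keeper between 0 and 0.0155 m), for 0.1 s.
2. the cover, lying level, is pushed home: the heel of its eye bears on the stud's neck (contact force between cover and keeper above 1 N and angle between cover's own z axis and vertical below 0.05 rad and x of eye_heel in the frame of keeper between -0.015 and -0.0015 m and z of eye_heel in the frame of keeper between 0.005 and 0.0125 m), for 0.03 s.
At the end, for the whole second after the job is handed in: The cover lies at rest and level (within 2 degrees) on the rim, square to the trap within 0.10 rad, the stud's neck inside its eye, the heel of the eye left home under the head (8 mm from the stud's axis, give or take the stud's 5 mm setting and 2 mm) and within 9 mm of central sideways (x of eye_heel in the frame of keeper between -0.015 and -0.0015 m and y of eye_heel in the frame of keeper between -0.009 and 0.009 m and z of eye_heel in the frame of keeper between 0.006 and 0.0105 m and angle between cover's own z axis and vertical below 0.035 rad and angle between the x axis of cover and the x axis of trap, either way round below 0.1 rad and linear speed of cover below 0.01 m/s); the robot touches nothing.
It fails at once if the cover is forced against the stud (more than 20 N) (contact force between cover and keeper above 20 N).
It fails at once if the cover is dropped or slammed on the trap (more than 200 N) (contact force between cover and trap above 200 N).
It fails at once if the hammer is disturbed (moved more than 30 mm) (distance of hammer from where it was at the start of the episode above 0.03 m).
It fails at once if the brush is disturbed (moved more than 30 mm) (distance of brush from where it was at the start of the episode above 0.03 m).
It fails at once if the can is disturbed (moved more than 30 mm) (distance of spray from where it was at the start of the episode above 0.03 m).
It also fails if it takes over 59 s, if anything falls off the work surface, if the arm or the gripper's body presses on something with over 40 N, if the wrist force passes 120 N, or if a joint passes its speed limit or range.

## Robot

A 6-joint arm with a two-finger parallel gripper is mounted at the origin on the work surface. World frame = base frame: x ahead of the robot, y to its left, z up, the work surface at z = 0. Lengths are in m, angles in rad, forces in N, time in s.
With the tool pointing down it reaches from about 0.225 to 0.875 m from the base axis. Payload 3.4 kg.
Tool frame: the origin (TCP) lies at the very end of the fingers, on their centre line; the grasp point (between the pads) lies behind it (manip.grasp_offset is the z of the grasp point in the tool frame, in m); z points along the fingers, y is the line along which they close (so a half turn about z gives the same grasp; the last joint's range is limited). The gripper opens to 85 mm and grips with 20 to 120 N. Pads are 22 mm wide; open, the fingers measure 114 mm over their backs; the gripper's body (76 mm by 85 mm) begins 54 mm behind the grasp point. The pads swing forward as they close: fully open they stand 13 mm farther back than shut.
Start: joints at [-1.25, 0.276, 1.505, -0, 1.361, -0.121], TCP at [0.246, -0.52, 0.231] pointing down, gripper open.
Joint ranges: [-2.89, 2.89], [-0.75, 2.08], [0.22, 2.7], [-1.18, 4.32], [0.11, 2.71], [-2.7, 2.7]. Speed limits (rad/s): [2.57, 2.57, 3.14, 3.14, 3.14, 3.14].

## Interface

Orientations are given as a unit quaternion [w, x, y, z].
In Python, from rig import manip gives the robot as it stands.
- The arm moves only by the shell command python3 -m pendant 'ROWS' [FORCE]. ROWS is JSON, a list of rows, each an object of numbers: "dx", "dy", "dz": the shift along the tool's x, y, z in m; "rx", "ry", "rz": the turn, a rotation vector about the tool's x, y, z in degrees; "hand": the finger opening in m, from 0 to 0.0854. In form: [{"dx": .., "dy": .., "dz": .., "rx": .., "ry": .., "rz": .., "hand": ..}, ...]. A call has 1 to 12 rows; each row shifts and turns the commanded pose from where the row before left it, along the tool's axes as they then stand; what a row does not reach is not made up. A row lasts 1/12 s, in which the tool goes at most 41.7 mm and 7.16 degrees, less where a joint would pass 70% of its speed; a pose out of reach is approached as far as the arm can. A call is refused whole if a number of a shift passes 0.0417 or a number of a turn 7.16, either way. A call with a gripper value outside its range is refused whole. The fingers move at their own pace and stop on an object; FORCE is the grip in N (left out, the last holds). Time passes only in rows, so rows that do not move let the fingers close. It gives the time, the measured TCP pose, the force, the opening and the grip force at its end, in the units of the state.
- manip.get_state(): the state, without advancing time (a new reading comes with each control period).
- manip.get_image(name): name is "scene" or "top" or "wrist"; returns a dict with "frame" (400x640x3 uint8, red, green, blue), "fx", "fy", "cx", "cy" (pixels), "distortion" ([k1, k2, p1, p2, k3] as OpenCV has them; the pictures are not rectified), "position" and "attitude" of the camera in the world; the wrist camera has in their place "mount" (4x4, takes a point from camera to tool coordinates, whose origin is the TCP and whose axes are the flange's). Camera axes: x right, y up, looking along -z (the intrinsics and any distortion apply to the point x, -y, -z); pixel columns grow to the right and rows downward; lengths in m; the calibration is good to about 2 mm. A picture is of the moment at which its call begins: read the wrist's pose just before it. There is no depth.
- manip.sign_off(): hands the job in; it is judged then, once.
The state is a dict: "clock": time; "qpos": joint angles; "qd": joint speeds; "effort": joint torques, N m; "position": TCP position; "ee_rot": TCP orientation; "contact_force": force on the tool from outside, world axes, zero at the start; "moment": the same for the moment, N m; "width": finger opening in m; "gripper_force": force on a finger pad.
Only numpy, scipy, OpenCV 4.12 (cv2) and the standard library are available. Lean on these libraries where they do the work, as an engineer would, in place of code of your own. Each camera call takes 0.05 s, during which the arm holds its last target. There are 200 camera calls.

## Working session

There is one attempt and no reset: what is moved stays moved. The work goes in short steps, Python scripts to look and compute and a shell command to move; the robot and the scene stay as the last step left them, time stands still between calls to the robot, and variables do not carry over. Pictures are saved under pics/ and viewed, at most 10 in all, crops included, and the job is handed in when it is done.

```bash
mkdir -p pics; ls
python3 - <<'E'
from rig import manip
import cv2
s=manip.get_state();print(s, manip.grasp_offset)
for n in("scene","top"):
    i=manip.get_image(n);cv2.imwrite(f"pics/{n}0.png",i["frame"][:,:,::-1]);print({k:v for k,v in i.items() if k!="frame"})
E
```

```text
pics
{'clock': 0.0, 'qpos': array([-1.24999245e+00,  2.76538685e-01,  1.50614324e+00,  1.55148028e-06,
        1.36067817e+00, -1.21008466e-01]), 'qd': array([-0.00178796, -0.00034839, -0.00085107,  0.00045522,  0.00021162,
       -0.00105304]), 'effort': array([ 2.54987481e-05, -4.16773224e+01, -2.45806056e+01, -3.31111260e-04,
        1.09873610e-02, -2.59660470e-05]), 'position': array([ 0.24568015, -0.51928389,  0.23046779]), 'ee_rot': array([-8.79389061e-04,  9.75698950e-01,  2.19113621e-01, -8.73800169e-05]), 'contact_force': array([-0.31733063,  0.35029124, -0.37141345]), 'moment': array([-0.00412836, -0.01056762, -0.0229618 ]), 'gripper_force': 0.0, 'width': 0.08517198787691471} -0.0187
{'fx': 492.26593507587864, 'fy': 492.26593507587864, 'cx': 322.7815724399041, 'cy': 193.94271141401717, 'distortion': array([0.03019478, 0.        , 0.        , 0.        , 0.        ]), 'position': array([ 0.9042351 , -0.47880528,  1.13178329]), 'attitude': array([0.91988052, 0.29236954, 0.07785618, 0.24955621])}
{'fx': 419.472597134612, 'fy': 419.472597134612, 'cx': 319.17145752398875, 'cy': 203.59613888614626, 'distortion': array([-0.0357601,  0.       ,  0.       ,  0.       ,  0.       ]), 'position': array([0.42942864, 0.21148255, 1.28502123]), 'attitude': array([ 0.70998775,  0.01542824, -0.0286668 , -0.70346114])}
```

View pics/scene0.png

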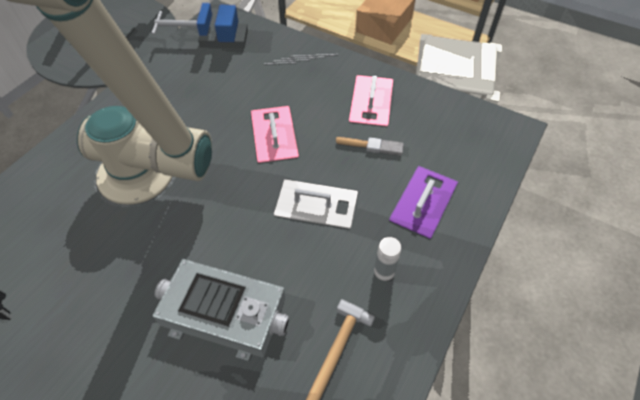

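View pics/top0.png

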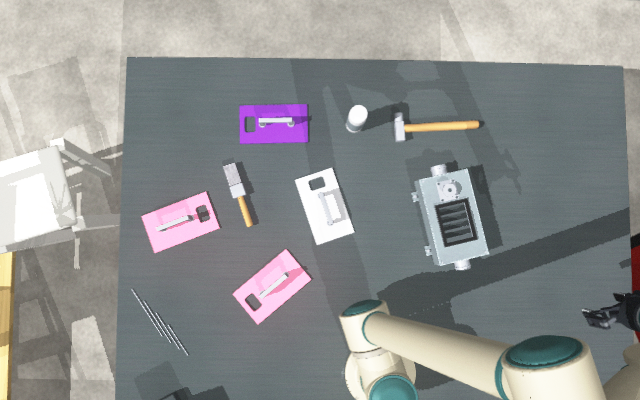

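Scene: the silver cover is at scene (316,204), top (324,207), with its eye at top (319,184). The trap is at top (452,215), with its stud at about (449,188), or scene (252,308). The other plates are coloured, so they are not the cover. I'll enlarge both views.

Run:
```python
import cv2
a=cv2.imread("pics/top0.png")[155:275,285:495];cv2.imwrite("pics/topc.png",cv2.resize(a,None,fx=3.8,fy=3.8,interpolation=cv2.INTER_CUBIC))
a=cv2.imread("pics/scene0.png")[170:360,150:370];cv2.imwrite("pics/scenec.png",cv2.resize(a,None,fx=3.1,fy=3.1,interpolation=cv2.INTER_CUBIC))
```

```text
(no output)
```

View pics/topc.png

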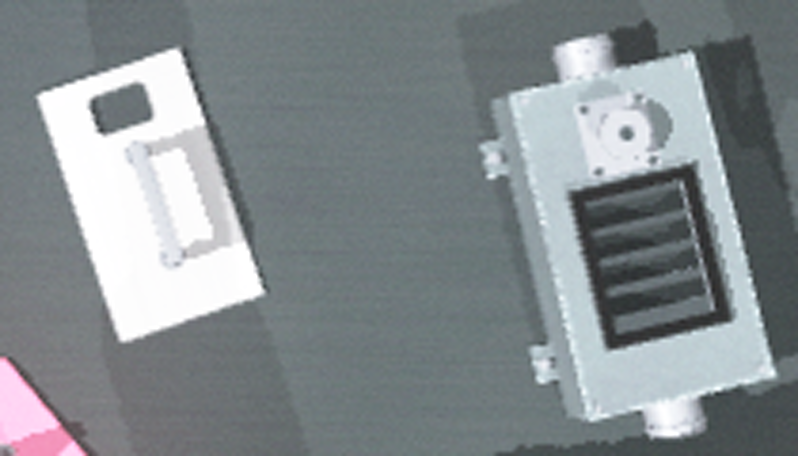

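View pics/scenec.png

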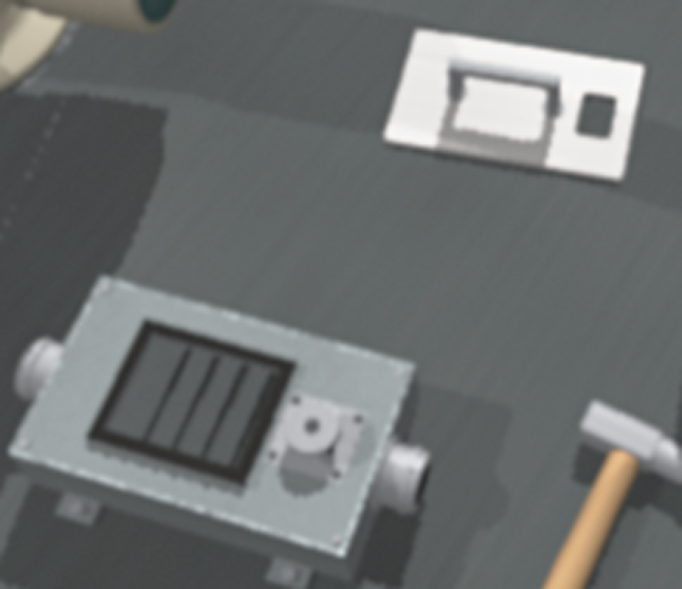

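```bash
cat > h.py <<'E'
import numpy as np, cv2
from scipy.spatial.transform import Rotation as R
def rot(q): return R.from_quat(np.r_[q[1:],q[0]]).as_matrix()
def proj(i,P,pos=None,A=None):
    pos=i["position"] if pos is None else pos; A=rot(i["attitude"]) if A is None else A
    p=(np.atleast_2d(P)-pos)@A*[1,-1,-1]
    K=np.array([[i["fx"],0,i["cx"]],[0,i["fy"],i["cy"]],[0,0,1]])
    return cv2.projectPoints(p,np.zeros(3),np.zeros(3),K,i["distortion"])[0][:,0]
E
python3 - <<'E'
from h import *
from rig import manip
from scipy.optimize import least_squares as ls
T,S=manip.get_image("top"),manip.get_image("scene")
t=lambda p:(np.array(p)+.5)/3.8-.5+[285,155]
s=lambda p:(np.array(p)+.5)/3.1-.5+[150,170]
def box(a,b,z): return np.array([[a,b,z],[a,-b,z],[-a,-b,z],[-a,b,z]])
def place(v,L): c,n=np.cos(v[2]),np.sin(v[2]); return L@np.array([[c,n,0],[-n,c,0],[0,0,1]])+[v[0],v[1],0]
cov=box(.105,.06,.005); tr=np.vstack([box(.13,.075,.06),[.08,0,.081]])
ct=t([[37,95],[181,46],[265,293],[122,343]]);cs=s([[645,66],[622,181],[384,140],[416,30]])
tt=t([[510,93],[695,50],[776,376],[586,420],[627,132]]);ts=s([[414,365],[343,556],[12,453],[103,277],[312,427]])
for nm,L,a,b in(("cover",cov,ct,cs),("trap",tr,tt,ts)):
  for cams in((0,1),(0,),(1,)):
    def f(v):
        W=L.copy()
        if nm=="trap": W[4,0]+=v[3]
        W=place(v,W); return np.concatenate([(proj([T,S][k],W)-[a,b][k]).ravel() for k in cams])
    r=ls(f,[.5,.1,.2,0][: 4 if nm=="trap" else 3]);print(nm,cams,r.x.round(4),np.abs(r.fun).max().round(2), np.degrees(r.x[2]).round(2))
E
```

```text
cover (0, 1) [0.5043 0.173  0.3366] 1.1 19.28
cover (0,) [0.5035 0.1717 0.338 ] 0.47 19.37
cover (1,) [0.5048 0.1742 0.3351] 0.71 19.2
trap (0, 1) [ 0.4728 -0.2066  0.2324 -0.0012] 1.1 13.32
trap (0,) [ 0.4728 -0.2081  0.23   -0.0007] 0.6 13.18
trap (1,) [ 0.4727 -0.2058  0.2338 -0.0014] 0.86 13.4
```

```bash
cat >> h.py <<'E'
from scipy.spatial.transform import Rotation as R
def yawtool(yaw,tilt=0):  # tool x along given yaw, z down, nose-down tilt (rad) about cover y
    return (R.from_euler('z',yaw)*R.from_euler('y',tilt)*R.from_euler('x',np.pi)).as_matrix()
def plan(s,p,M,n):  # n equal rows: shift d (tool axes, m), turn r (deg)
    A=rot(s["ee_rot"]); r=R.from_matrix(A.T@M).as_rotvec()
    S=sum(A@R.from_rotvec(r*k/n).as_matrix() for k in range(n))
    print("n",n,"d",np.linalg.solve(S,np.array(p)-s["position"]).round(4),"r",np.degrees(r/n).round(2))
E
python3 - <<'E'
from h import *
from rig import manip
s=manip.get_state()
plan(s,[.4949,.1697,.20],yawtool(.3366),24)
E
```

```text
n 24 d [ 0.0206 -0.0226  0.0013] r [-0.   -0.    0.25]
```

```bash
for k in 1 2; do echo; done; 
python3 -m pendant '[{"dx":0.0206,"dy":-0.0226,"rz":0.25},{"dx":0.0206,"dy":-0.0226,"rz":0.25},{"dx":0.0206,"dy":-0.0226,"rz":0.25},{"dx":0.0206,"dy":-0.0226,"rz":0.25},{"dx":0.0206,"dy":-0.0226,"rz":0.25},{"dx":0.0206,"dy":-0.0226,"rz":0.25},{"dx":0.0206,"dy":-0.0226,"rz":0.25},{"dx":0.0206,"dy":-0.0226,"rz":0.25},{"dx":0.0206,"dy":-0.0226,"rz":0.25},{"dx":0.0206,"dy":-0.0226,"rz":0.25},{"dx":0.0206,"dy":-0.0226,"rz":0.25},{"dx":0.0206,"dy":-0.0226,"rz":0.25}]'
python3 -m pendant '[{"dx":0.0206,"dy":-0.0226,"rz":0.25},{"dx":0.0206,"dy":-0.0226,"rz":0.25},{"dx":0.0206,"dy":-0.0226,"rz":0.25},{"dx":0.0206,"dy":-0.0226,"rz":0.25},{"dx":0.0206,"dy":-0.0226,"rz":0.25},{"dx":0.0206,"dy":-0.0226,"rz":0.25},{"dx":0.0206,"dy":-0.0226,"rz":0.25},{"dx":0.0206,"dy":-0.0226,"rz":0.25},{"dx":0.0206,"dy":-0.0226,"rz":0.25},{"dx":0.0206,"dy":-0.0226,"rz":0.25},{"dx":0.0206,"dy":-0.0226,"rz":0.25},{"dx":0.0206,"dy":-0.0226,"rz":0.25}]'
python3 -m pendant '[{},{},{"dz":0.0}]'
python3 - <<'E'
from h import *
from rig import manip
s=manip.get_state();print(s["position"],s["qpos"])
i=manip.get_image("wrist");cv2.imwrite("pics/w1.png",i["frame"][:,:,::-1]);print(i["mount"],i["fx"],i["cx"],i["cy"],i["distortion"])
plan(s,[.4949,.1697,.06],yawtool(.3366),8)
E
```

```text
[ 0.2457465  -0.51951555  0.23076012] [-1.25000419e+00  2.76385911e-01  1.50562836e+00 -7.95301524e-06
  1.36070375e+00 -1.21045697e-01]
[[-8.05828151e-04  9.61112991e-01  2.76154247e-01  7.00614011e-02]
 [ 9.99999650e-01  7.12190779e-04  4.39363363e-04 -4.50114506e-04]
 [ 2.25603328e-04  2.76154505e-01 -9.61113229e-01 -1.41563942e-01]
 [ 0.00000000e+00  0.00000000e+00  0.00000000e+00  1.00000000e+00]] 301.9502020167745 317.3451651403906 197.16863723757083 [-0.02696687  0.          0.          0.          0.        ]
n 8 d [ 0.062  -0.0675  0.0214] r [-0.01 -0.    0.75]invalid input
invalid input
invalid input
```

View pics/w1.png

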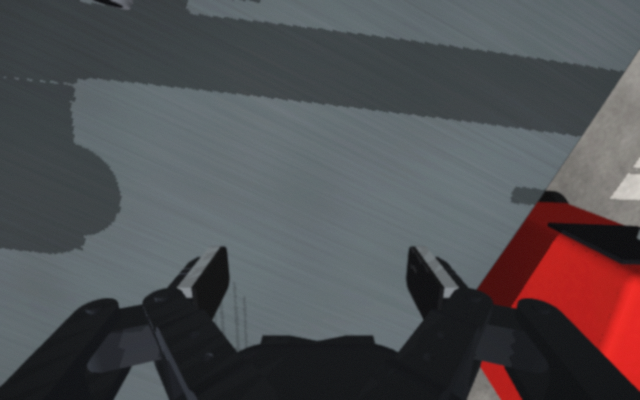

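The picture still shows the bare table by the red crate, because the arm did not move: the rows were rejected. I expect each row needs every key.

```bash
python3 -m pendant '[{"dx":0.0206,"dy":-0.0226,"dz":0,"rx":0,"ry":0,"rz":0.25,"hand":0.085},{"dx":0.0206,"dy":-0.0226,"dz":0,"rx":0,"ry":0,"rz":0.25,"hand":0.085},{"dx":0.0206,"dy":-0.0226,"dz":0,"rx":0,"ry":0,"rz":0.25,"hand":0.085},{"dx":0.0206,"dy":-0.0226,"dz":0,"rx":0,"ry":0,"rz":0.25,"hand":0.085},{"dx":0.0206,"dy":-0.0226,"dz":0,"rx":0,"ry":0,"rz":0.25,"hand":0.085},{"dx":0.0206,"dy":-0.0226,"dz":0,"rx":0,"ry":0,"rz":0.25,"hand":0.085}]'
```

```text
clock: 0.75
position: [0.3016, -0.3435, 0.2312]
ee_rot: [-0.0, 0.979, 0.206, 0.0]
contact_force: [-0.4, -0.6, -0.5]
width: 0.0852
gripper_force: 0.0
```

```bash
python3 -m pendant '[{"dx":0.0206,"dy":-0.0226,"dz":0,"rx":0,"ry":0,"rz":0.25,"hand":0.085},{"dx":0.0206,"dy":-0.0226,"dz":0,"rx":0,"ry":0,"rz":0.25,"hand":0.085},{"dx":0.0206,"dy":-0.0226,"dz":0,"rx":0,"ry":0,"rz":0.25,"hand":0.085},{"dx":0.0206,"dy":-0.0226,"dz":0,"rx":0,"ry":0,"rz":0.25,"hand":0.085},{"dx":0.0206,"dy":-0.0226,"dz":0,"rx":0,"ry":0,"rz":0.25,"hand":0.085},{"dx":0.0206,"dy":-0.0226,"dz":0,"rx":0,"ry":0,"rz":0.25,"hand":0.085},{"dx":0.0206,"dy":-0.0226,"dz":0,"rx":0,"ry":0,"rz":0.25,"hand":0.085},{"dx":0.0206,"dy":-0.0226,"dz":0,"rx":0,"ry":0,"rz":0.25,"hand":0.085},{"dx":0.0206,"dy":-0.0226,"dz":0,"rx":0,"ry":0,"rz":0.25,"hand":0.085},{"dx":0.0206,"dy":-0.0226,"dz":0,"rx":0,"ry":0,"rz":0.25,"hand":0.085},{"dx":0.0206,"dy":-0.0226,"dz":0,"rx":0,"ry":0,"rz":0.25,"hand":0.085},{"dx":0.0206,"dy":-0.0226,"dz":0,"rx":0,"ry":0,"rz":0.25,"hand":0.085}]'
python3 -m pendant '[{"dx":0.0206,"dy":-0.0226,"dz":0,"rx":0,"ry":0,"rz":0.25,"hand":0.085},{"dx":0.0206,"dy":-0.0226,"dz":0,"rx":0,"ry":0,"rz":0.25,"hand":0.085},{"dx":0.0206,"dy":-0.0226,"dz":0,"rx":0,"ry":0,"rz":0.25,"hand":0.085},{"dx":0.0206,"dy":-0.0226,"dz":0,"rx":0,"ry":0,"rz":0.25,"hand":0.085},{"dx":0.0206,"dy":-0.0226,"dz":0,"rx":0,"ry":0,"rz":0.25,"hand":0.085},{"dx":0.0206,"dy":-0.0226,"dz":0,"rx":0,"ry":0,"rz":0.25,"hand":0.085},{"dx":0,"dy":0,"dz":0,"rx":0,"ry":0,"rz":0,"hand":0.085},{"dx":0,"dy":0,"dz":0,"rx":0,"ry":0,"rz":0,"hand":0.085}]'
python3 - <<'E'
from h import *
from rig import manip
s=manip.get_state();print(s["position"],s["qpos"])
i=manip.get_image("wrist");cv2.imwrite("pics/w2.png",i["frame"][:,:,::-1])
A=rot(s["ee_rot"]);m=i["mount"]
c,n=np.cos(.3366),np.sin(.3366)
for L in([-.06,0,.051],[.04,0,.051],[.105,.06,.005],[.105,-.06,.005],[.09,0,.005],[.056,0,.005]):
    P=np.array([.5043+c*L[0]-n*L[1],.173+n*L[0]+c*L[1],L[2]])
    print(L,proj(i,P,s["position"]+A@m[:3,3],A@m[:3,:3]).round(1))
plan(s,[.4949,.1697,.06],yawtool(.3366),8)
E
```

```text
clock: 1.75
position: [0.4266, 0.0015, 0.2314]
ee_rot: [0.0, 0.984, 0.181, 0.0]
contact_force: [0.5, -1.3, -0.8]
width: 0.0848
gripper_force: 0.0
clock: 2.42
position: [0.4958, 0.171, 0.2308]
ee_rot: [0.0, 0.986, 0.169, -0.0]
contact_force: [-0.3, -0.1, -0.3]
width: 0.0851
gripper_force: 0.0
[0.49579934 0.17099053 0.23077552] [ 1.99647043e-01  2.00580932e-01  1.60979589e+00 -3.79830410e-04
  1.33214261e+00  1.43073601e+00]
[-0.06, 0, 0.051] [[318.5 221.6]]
[0.04, 0, 0.051] [[318.8 131.6]]
[0.105, 0.06, 0.005] [[266.   70.5]]
[0.105, -0.06, 0.005] [[371.7  70.8]]
[0.09, 0, 0.005] [[318.8  84.5]]
[0.056, 0, 0.005] [[318.7 115.1]]
n 8 d [-0.0001  0.0001  0.0213] r [0.   0.01 0.02]
```

View pics/w2.png

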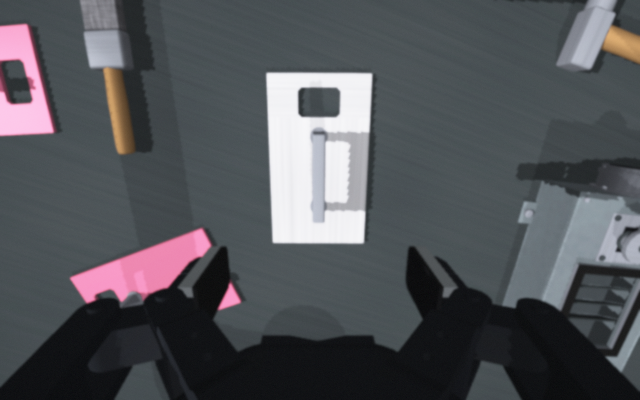

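The wrist view shows the aluminium cover centred: nose corners (266,72) and (372,72), bar from (318,131) to (318,221). That is within 2 px of the prediction. The fingers straddle the bar, so I'll go down and grip.

```bash
python3 -m pendant '[{"dx":-0.002,"dy":0.0005,"dz":0.02,"rx":0,"ry":0,"rz":0.15,"hand":0.085},{"dx":0,"dy":0,"dz":0.025,"rx":0,"ry":0,"rz":0,"hand":0.085},{"dx":0,"dy":0,"dz":0.025,"rx":0,"ry":0,"rz":0,"hand":0.085},{"dx":0,"dy":0,"dz":0.025,"rx":0,"ry":0,"rz":0,"hand":0.085},{"dx":0,"dy":0,"dz":0.025,"rx":0,"ry":0,"rz":0,"hand":0.085},{"dx":0,"dy":0,"dz":0.025,"rx":0,"ry":0,"rz":0,"hand":0.085},{"dx":0,"dy":0,"dz":0.025,"rx":0,"ry":0,"rz":0,"hand":0.07},{"dx":0,"dy":0,"dz":0.02,"rx":0,"ry":0,"rz":0,"hand":0.06},{"dx":0,"dy":0,"dz":0.01,"rx":0,"ry":0,"rz":0,"hand":0.05},{"dx":0,"dy":0,"dz":0.005,"rx":0,"ry":0,"rz":0,"hand":0.04},{"dx":0,"dy":0,"dz":0,"rx":0,"ry":0,"rz":0,"hand":0.03},{"dx":0,"dy":0,"dz":0,"rx":0,"ry":0,"rz":0,"hand":0.03}]' 100
python3 -m pendant '[{"dx":0,"dy":0,"dz":0,"rx":0,"ry":0,"rz":0,"hand":0.02},{"dx":0,"dy":0,"dz":0,"rx":0,"ry":0,"rz":0,"hand":0.01},{"dx":0,"dy":0,"dz":0,"rx":0,"ry":0,"rz":0,"hand":0.0},{"dx":0,"dy":0,"dz":0,"rx":0,"ry":0,"rz":0,"hand":0.0},{"dx":0,"dy":0,"dz":0,"rx":0,"ry":0,"rz":0,"hand":0.0},{"dx":0,"dy":0,"dz":0,"rx":0,"ry":0,"rz":0,"hand":0.0}]' 100
```

```text
clock: 3.47
position: [0.4947, 0.1685, 0.0271]
ee_rot: [0.0, 0.986, 0.166, 0.001]
contact_force: [0.1, 0.3, 0.3]
width: 0.0298
gripper_force: 0.0
clock: 3.97
position: [0.495, 0.1691, 0.0279]
ee_rot: [-0.0, 0.986, 0.167, 0.001]
contact_force: [-2.2, 0.5, 6.4]
width: 0.012
gripper_force: 97.9
```

```bash
cat >> h.py <<'E'
TRAP=np.array([.4728,-.2066]); YAW=.2324; CO=np.array([.009,0,.0279])  # cover origin in tool frame
Z=R.from_euler('z',YAW).as_matrix()
def tcp(nx,nz,th,y=0,dyaw=0):  # trap-frame pos of cover point (90,0,0), mm -> tcp, M
    M=yawtool(YAW+dyaw,th); Rc=M@np.diag([1,-1,-1.])
    n=Z@np.array([nx,y,nz])/1000+np.r_[TRAP,0]
    return n-Rc@[.09,0,0]-M@CO, M
def where(s):
    A=rot(s["ee_rot"]);Rc=A@np.diag([1,-1,-1.]);n=s["position"]+A@CO+Rc@[.09,0,0]
    l=Z.T@(n-np.r_[TRAP,0])*1000; x=Z.T@Rc[:,0]
    F=Z.T@s["contact_force"]
    print("t %.2f"%s["clock"],"noselow(trap mm)",l.round(2),"tilt %.3f yaw %.3f"%(-np.arcsin(x[2]),np.arctan2(x[1],x[0])),"F",F.round(1),"grip",s["gripper_force"].round(0),s["width"].round(4))
E
python3 -m pendant '[{"dx":0,"dy":0,"dz":-0.01,"rx":0,"ry":0,"rz":0,"hand":0.0},{"dx":0,"dy":0,"dz":-0.02,"rx":0,"ry":0,"rz":0,"hand":0.0},{"dx":0,"dy":0,"dz":-0.025,"rx":0,"ry":0,"rz":0,"hand":0.0},{"dx":0,"dy":0,"dz":-0.025,"rx":0,"ry":0,"rz":0,"hand":0.0},{"dx":0,"dy":0,"dz":-0.025,"rx":0,"ry":0,"rz":0,"hand":0.0},{"dx":0,"dy":0,"dz":-0.025,"rx":0,"ry":0,"rz":0,"hand":0.0},{"dx":0,"dy":0,"dz":-0.02,"rx":0,"ry":0,"rz":0,"hand":0.0},{"dx":0,"dy":0,"dz":0,"rx":0,"ry":0,"rz":0,"hand":0.0},{"dx":0,"dy":0,"dz":0,"rx":0,"ry":0,"rz":0,"hand":0.0}]' 110
python3 - <<'E'
from h import *
from rig import manip
s=manip.get_state();where(s);print(s["position"])
i=manip.get_image("wrist");f=i["frame"];cv2.imwrite("pics/w3.png",f[:,:,::-1])
A=np.eye(3);m=i["mount"]
for L in([.105,.06,.005],[.105,-.06,.005],[-.105,-.06,.005],[-.105,.06,.005],[.09,.025,.005],[.056,-.025,.005]):
    P=CO+np.array(L)*[1,-1,-1]; print(L,proj(i,P,m[:3,3],m[:3,:3]).round(1))
b=((f.min(2)>170)*255).astype(np.uint8)
c=max(cv2.findContours(b,0,2)[0],key=cv2.contourArea);print(cv2.approxPolyDP(c,6,True)[:,0].tolist())
plan(s,*tcp(105.6,130,0),n=18)
E
```

```text
clock: 4.72
position: [0.494, 0.1688, 0.1768]
ee_rot: [0.0, 0.986, 0.167, 0.001]
contact_force: [0.1, 0.7, -6.7]
width: 0.0114
gripper_force: 107.8Traceback (most recent call last):
  File "<stdin>", line 3, in <module>
  File "h.py", line 26, in where
    print("t %.2f"%s["clock"],"noselow(trap mm)",l.round(2),"tilt %.3f yaw %.3f"%(-np.arcsin(x[2]),np.arctan2(x[1],x[0])),"F",F.round(1),"grip",s["gripper_force"].round(0),s["width"].round(4))
                                                                                                                                                ^^^^^^^^^^^^^^^^^^^^^^^^
AttributeError: 'float' object has no attribute 'round'
```

```bash
sed -i 's/s\["gripper_force"\].round(0),s\["width"\].round(4)/round(s["gripper_force"]),round(s["width"],4)/' h.py
python3 - <<'E'
from h import *
from rig import manip
s=manip.get_state();where(s);print(s["position"])
i=manip.get_image("wrist");f=i["frame"];cv2.imwrite("pics/w3.png",f[:,:,::-1])
m=i["mount"]
for L in([.105,.06,.005],[.105,-.06,.005],[-.105,-.06,.005],[-.105,.06,.005],[.09,.025,.005],[.056,-.025,.005]):
    P=CO+np.array(L)*[1,-1,-1]; print(L,proj(i,P,m[:3,3],m[:3,:3]).round(1))
plan(s,*tcp(105.6,130,0),n=18)
E
```

```text
t 4.72 noselow(trap mm) [205.57 370.5  149.06] tilt -0.002 yaw 0.102 F [ 0.2  0.6 -6.7] grip 108 0.0114
[0.49396262 0.16876903 0.1768078 ]
[0.105, 0.06, 0.005] [[195.9  18.4]]
[0.105, -0.06, 0.005] [[440.6  18.2]]
[-0.105, -0.06, 0.005] [[406.1 364.3]]
[-0.105, 0.06, 0.005] [[230.4 364.4]]
[0.09, 0.025, 0.005] [[268.3  50.8]]
[0.056, -0.025, 0.005] [[365.5 120.4]]
n 18 d [-0.0067  0.0197  0.001 ] r [ 0.   -0.01  0.33]
```

View pics/w3.png

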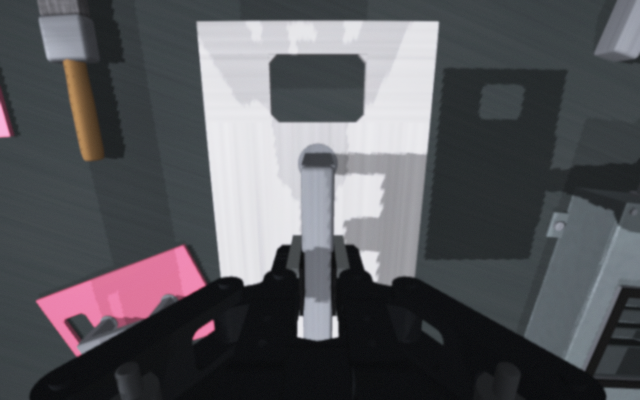

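In the hand the cover sits as predicted: nose corners (197,21) and (438,21), eye rows 54 to 121. It is at most about 0.02 rad nose-down. Next I'll move it over the trap.

```bash
python3 -m pendant '[{"dx":-0.0067,"dy":0.0197,"dz":0,"rx":0,"ry":0,"rz":0.33,"hand":0},{"dx":-0.0067,"dy":0.0197,"dz":0,"rx":0,"ry":0,"rz":0.33,"hand":0},{"dx":-0.0067,"dy":0.0197,"dz":0,"rx":0,"ry":0,"rz":0.33,"hand":0},{"dx":-0.0067,"dy":0.0197,"dz":0,"rx":0,"ry":0,"rz":0.33,"hand":0},{"dx":-0.0067,"dy":0.0197,"dz":0,"rx":0,"ry":0,"rz":0.33,"hand":0},{"dx":-0.0067,"dy":0.0197,"dz":0,"rx":0,"ry":0,"rz":0.33,"hand":0},{"dx":-0.0067,"dy":0.0197,"dz":0,"rx":0,"ry":0,"rz":0.33,"hand":0},{"dx":-0.0067,"dy":0.0197,"dz":0,"rx":0,"ry":0,"rz":0.33,"hand":0},{"dx":-0.0067,"dy":0.0197,"dz":0,"rx":0,"ry":0,"rz":0.33,"hand":0}]' 110
python3 -m pendant '[{"dx":-0.0067,"dy":0.0197,"dz":0,"rx":0,"ry":0,"rz":0.33,"hand":0},{"dx":-0.0067,"dy":0.0197,"dz":0,"rx":0,"ry":0,"rz":0.33,"hand":0},{"dx":-0.0067,"dy":0.0197,"dz":0,"rx":0,"ry":0,"rz":0.33,"hand":0},{"dx":-0.0067,"dy":0.0197,"dz":0,"rx":0,"ry":0,"rz":0.33,"hand":0},{"dx":-0.0067,"dy":0.0197,"dz":0,"rx":0,"ry":0,"rz":0.33,"hand":0},{"dx":-0.0067,"dy":0.0197,"dz":0,"rx":0,"ry":0,"rz":0.33,"hand":0},{"dx":-0.0067,"dy":0.0197,"dz":0,"rx":0,"ry":0,"rz":0.33,"hand":0},{"dx":-0.0067,"dy":0.0197,"dz":0,"rx":0,"ry":0,"rz":0.33,"hand":0},{"dx":-0.0067,"dy":0.0197,"dz":0,"rx":0,"ry":0,"rz":0.33,"hand":0},{"dx":0,"dy":0,"dz":0,"rx":0,"ry":0,"rz":0,"hand":0}]' 110
python3 - <<'E'
from h import *
from rig import manip
s=manip.get_state();where(s)
plan(s,*tcp(107,110,.5),n=12)
E
```

```text
clock: 5.52
position: [0.4889, -0.0192, 0.1738]
ee_rot: [-0.001, 0.99, 0.141, -0.003]
contact_force: [-0.2, -0.2, -5.3]
width: 0.0119
gripper_force: 108.0
clock: 6.35
position: [0.4769, -0.2088, 0.1739]
ee_rot: [0.001, 0.993, 0.114, -0.002]
contact_force: [0.5, -0.8, -5.0]
width: 0.0115
gripper_force: 108.2
t 6.35 noselow(trap mm) [102.35  -3.48 145.55] tilt 0.004 yaw -0.004 F [ 0.3 -0.9 -5. ] grip 108 0.0115
n 12 d [ 0.0023 -0.0003 -0.0012] r [-0.   -2.37 -0.02]
```

```bash
python3 -m pendant '[{"dx":0.0023,"dy":-0.0003,"dz":-0.0012,"rx":0,"ry":-2.37,"rz":0,"hand":0},{"dx":0.0023,"dy":-0.0003,"dz":-0.0012,"rx":0,"ry":-2.37,"rz":0,"hand":0},{"dx":0.0023,"dy":-0.0003,"dz":-0.0012,"rx":0,"ry":-2.37,"rz":0,"hand":0},{"dx":0.0023,"dy":-0.0003,"dz":-0.0012,"rx":0,"ry":-2.37,"rz":0,"hand":0},{"dx":0.0023,"dy":-0.0003,"dz":-0.0012,"rx":0,"ry":-2.37,"rz":0,"hand":0},{"dx":0.0023,"dy":-0.0003,"dz":-0.0012,"rx":0,"ry":-2.37,"rz":0,"hand":0},{"dx":0.0023,"dy":-0.0003,"dz":-0.0012,"rx":0,"ry":-2.37,"rz":0,"hand":0},{"dx":0.0023,"dy":-0.0003,"dz":-0.0012,"rx":0,"ry":-2.37,"rz":0,"hand":0},{"dx":0.0023,"dy":-0.0003,"dz":-0.0012,"rx":0,"ry":-2.37,"rz":0,"hand":0},{"dx":0.0023,"dy":-0.0003,"dz":-0.0012,"rx":0,"ry":-2.37,"rz":0,"hand":0},{"dx":0.0023,"dy":-0.0003,"dz":-0.0012,"rx":0,"ry":-2.37,"rz":0,"hand":0},{"dx":0.0023,"dy":-0.0003,"dz":-0.0012,"rx":0,"ry":-2.37,"rz":0,"hand":0}]' 110
python3 -m pendant '[{"dx":0,"dy":0,"dz":0,"rx":0,"ry":0,"rz":0,"hand":0},{"dx":0,"dy":0,"dz":0,"rx":0,"ry":0,"rz":0,"hand":0},{"dx":0,"dy":0,"dz":0,"rx":0,"ry":0,"rz":0,"hand":0}]' 110
python3 - <<'E'
from h import *
from rig import manip
s=manip.get_state();where(s)
plan(s,*tcp(107,76,.5),n=8)
fs=[]
for n,(x0,x1,y0,y1) in(("scene",(170,310,220,370)),("top",(390,510,140,290))):
    f=manip.get_image(n)["frame"][y0:y1,x0:x1,::-1]
    fs.append(cv2.resize(f,None,fx=500/f.shape[0]/1.2,fy=500/f.shape[0]/1.2,interpolation=cv2.INTER_CUBIC))
cv2.imwrite("pics/hook1.png",np.hstack(fs));print([a.shape for a in fs])
E
```

```text
clock: 7.35
position: [0.5065, -0.1939, 0.1817]
ee_rot: [0.027, 0.963, 0.112, -0.245]
contact_force: [-0.5, 0.7, -6.0]
width: 0.0117
gripper_force: 108.3
clock: 7.6
position: [0.5059, -0.1946, 0.183]
ee_rot: [0.028, 0.963, 0.112, -0.244]
contact_force: [-0.0, -0.0, -5.4]
width: 0.012
gripper_force: 108.3
t 7.60 noselow(trap mm) [108.71   4.07 111.26] tilt 0.497 yaw -0.001 F [-0.  -0.  -5.4] grip 108 0.012
n 8 d [0.0019 0.0005 0.0039] r [-0.01 -0.02 -0.  ]
[(417, 389, 3), (417, 333, 3)]
```

View pics/hook1.png

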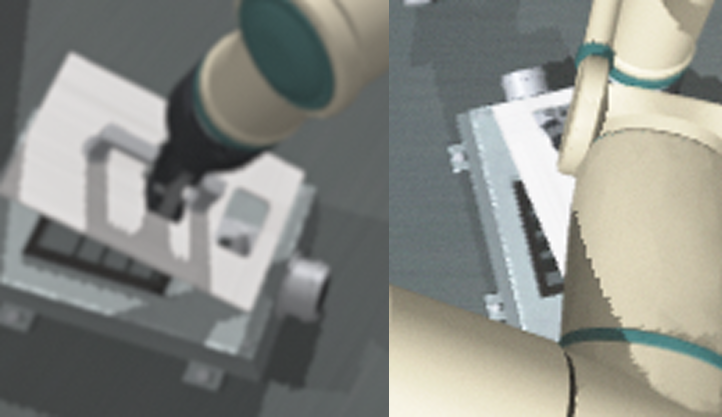

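The tilted cover hangs nose-down over the stud. In the scene half the stud shows through the eye at about (232,240), and the plate is square to the trap. Lowering beyond the head.

```bash
python3 -m pendant '[{"dx":0.0019,"dy":0.0005,"dz":0.0039,"rx":0,"ry":0,"rz":0,"hand":0},{"dx":0.0019,"dy":0.0005,"dz":0.0039,"rx":0,"ry":0,"rz":0,"hand":0},{"dx":0.0019,"dy":0.0005,"dz":0.0039,"rx":0,"ry":0,"rz":0,"hand":0},{"dx":0.0019,"dy":0.0005,"dz":0.0039,"rx":0,"ry":0,"rz":0,"hand":0},{"dx":0.0019,"dy":0.0005,"dz":0.0039,"rx":0,"ry":0,"rz":0,"hand":0},{"dx":0.0019,"dy":0.0005,"dz":0.0039,"rx":0,"ry":0,"rz":0,"hand":0},{"dx":0.0019,"dy":0.0005,"dz":0.0039,"rx":0,"ry":0,"rz":0,"hand":0},{"dx":0.0019,"dy":0.0005,"dz":0.0039,"rx":0,"ry":0,"rz":0,"hand":0},{"dx":0,"dy":0,"dz":0,"rx":0,"ry":0,"rz":0,"hand":0},{"dx":0,"dy":0,"dz":0,"rx":0,"ry":0,"rz":0,"hand":0},{"dx":0,"dy":0,"dz":0,"rx":0,"ry":0,"rz":0,"hand":0}]' 110
python3 - <<'E'
from h import *
from rig import manip
s=manip.get_state();where(s)
plan(s,*tcp(107,71,.5),n=5)
plan(s,*tcp(107,68,.5),n=8)
E
```

```text
clock: 8.62
position: [0.5059, -0.1992, 0.1494]
ee_rot: [0.028, 0.963, 0.112, -0.244]
contact_force: [0.2, -0.2, -4.9]
width: 0.0121
gripper_force: 108.2
t 8.62 noselow(trap mm) [107.67  -0.56  77.76] tilt 0.496 yaw -0.002 F [ 0.2 -0.3 -4.9] grip 108 0.0121
n 5 d [ 0.0005 -0.0001  0.0012] r [-0.01 -0.04 -0.02]
n 8 d [ 0.0005 -0.0001  0.0011] r [-0.   -0.03 -0.01]
```

```bash
python3 -m pendant '[{"dx":0.0005,"dy":0,"dz":0.0010,"rx":0,"ry":0,"rz":0,"hand":0},{"dx":0.0005,"dy":0,"dz":0.0010,"rx":0,"ry":0,"rz":0,"hand":0},{"dx":0.0005,"dy":0,"dz":0.0010,"rx":0,"ry":0,"rz":0,"hand":0},{"dx":0.0005,"dy":0,"dz":0.0010,"rx":0,"ry":0,"rz":0,"hand":0},{"dx":0.0005,"dy":0,"dz":0.0010,"rx":0,"ry":0,"rz":0,"hand":0},{"dx":0.0005,"dy":0,"dz":0.0010,"rx":0,"ry":0,"rz":0,"hand":0},{"dx":0,"dy":0,"dz":0,"rx":0,"ry":0,"rz":0,"hand":0},{"dx":0,"dy":0,"dz":0,"rx":0,"ry":0,"rz":0,"hand":0}]' 110
python3 - <<'E'
from h import *
from rig import manip
s=manip.get_state();where(s)
E
```

```text
clock: 9.28
position: [0.5055, -0.1992, 0.1426]
ee_rot: [0.028, 0.963, 0.112, -0.244]
contact_force: [-0.4, -1.2, -5.1]
width: 0.0117
gripper_force: 108.2
t 9.28 noselow(trap mm) [107.29  -0.5   70.88] tilt 0.497 yaw -0.002 F [-0.7 -1.1 -5.1] grip 108 0.0117
```

```bash
python3 -m pendant '[{"dx":0.00025,"dy":0,"dz":0.0005,"rx":0,"ry":0,"rz":0,"hand":0},{"dx":0.00025,"dy":0,"dz":0.0005,"rx":0,"ry":0,"rz":0,"hand":0},{"dx":0,"dy":0,"dz":0,"rx":0,"ry":0,"rz":0,"hand":0}]' 110
python3 - <<'E'
from h import *
from rig import manip
s=manip.get_state();where(s)
E
```

```text
clock: 9.53
position: [0.5055, -0.1992, 0.1415]
ee_rot: [0.028, 0.963, 0.112, -0.244]
contact_force: [0.1, 0.4, -5.6]
width: 0.0117
gripper_force: 108.2
t 9.53 noselow(trap mm) [107.3   -0.49  69.78] tilt 0.496 yaw -0.002 F [ 0.2  0.4 -5.6] grip 108 0.0117
```

```bash
python3 -m pendant '[{"dx":0.00025,"dy":0,"dz":0.00045,"rx":0,"ry":0,"rz":0,"hand":0},{"dx":0.00025,"dy":0,"dz":0.00045,"rx":0,"ry":0,"rz":0,"hand":0},{"dx":0,"dy":0,"dz":0,"rx":0,"ry":0,"rz":0,"hand":0}]' 110
python3 -m pendant '[{"dx":0.00025,"dy":0,"dz":0.00045,"rx":0,"ry":0,"rz":0,"hand":0},{"dx":0,"dy":0,"dz":0,"rx":0,"ry":0,"rz":0,"hand":0}]' 110
python3 - <<'E'
from h import *
from rig import manip
s=manip.get_state();where(s)
E
```

```text
clock: 9.78
position: [0.5055, -0.1992, 0.1404]
ee_rot: [0.028, 0.963, 0.112, -0.244]
contact_force: [0.6, 0.7, -5.1]
width: 0.0115
gripper_force: 108.2
clock: 9.95
position: [0.5055, -0.1992, 0.1399]
ee_rot: [0.028, 0.963, 0.112, -0.244]
contact_force: [-0.4, 0.6, -5.4]
width: 0.012
gripper_force: 108.2
t 9.95 noselow(trap mm) [107.32  -0.51  68.23] tilt 0.496 yaw -0.002 F [-0.2  0.6 -5.4] grip 108 0.012
```

```bash
python3 -m pendant '[{"dx":0.00025,"dy":0,"dz":0.00045,"rx":0,"ry":0,"rz":0,"hand":0},{"dx":0,"dy":0,"dz":0,"rx":0,"ry":0,"rz":0,"hand":0}]' 110
python3 -m pendant '[{"dx":0.00025,"dy":0,"dz":0.00045,"rx":0,"ry":0,"rz":0,"hand":0},{"dx":0,"dy":0,"dz":0,"rx":0,"ry":0,"rz":0,"hand":0}]' 110
python3 -m pendant '[{"dx":0.00025,"dy":0,"dz":0.00045,"rx":0,"ry":0,"rz":0,"hand":0},{"dx":0,"dy":0,"dz":0,"rx":0,"ry":0,"rz":0,"hand":0}]' 110
python3 - <<'E'
from h import *
from rig import manip
s=manip.get_state();where(s)
E
```

```text
clock: 10.12
position: [0.5055, -0.1992, 0.1394]
ee_rot: [0.028, 0.963, 0.112, -0.244]
contact_force: [0.2, -0.0, -6.1]
width: 0.0116
gripper_force: 108.2
clock: 10.28
position: [0.5056, -0.1992, 0.1389]
ee_rot: [0.028, 0.963, 0.112, -0.244]
contact_force: [-0.3, -0.6, -6.1]
width: 0.0117
gripper_force: 108.2
clock: 10.45
position: [0.5055, -0.1993, 0.1384]
ee_rot: [0.028, 0.963, 0.112, -0.244]
contact_force: [0.2, 0.2, -6.2]
width: 0.0116
gripper_force: 108.2
t 10.45 noselow(trap mm) [107.31  -0.54  66.74] tilt 0.496 yaw -0.002 F [ 0.2  0.2 -6.2] grip 108 0.0116
```

```bash
python3 -m pendant '[{"dx":0.00025,"dy":0,"dz":0.00045,"rx":0,"ry":0,"rz":0,"hand":0},{"dx":0,"dy":0,"dz":0,"rx":0,"ry":0,"rz":0,"hand":0}]' 110
python3 -m pendant '[{"dx":0.00025,"dy":0,"dz":0.00045,"rx":0,"ry":0,"rz":0,"hand":0},{"dx":0,"dy":0,"dz":0,"rx":0,"ry":0,"rz":0,"hand":0}]' 110
python3 -m pendant '[{"dx":0.00025,"dy":0,"dz":0.00045,"rx":0,"ry":0,"rz":0,"hand":0},{"dx":0,"dy":0,"dz":0,"rx":0,"ry":0,"rz":0,"hand":0}]' 110
python3 - <<'E'
from h import *
from rig import manip
s=manip.get_state();where(s);print(s["moment"])
fs=[]
for n,(x0,x1,y0,y1) in(("scene",(160,310,230,380)),):
    f=manip.get_image(n)["frame"][y0:y1,x0:x1,::-1]
    fs.append(cv2.resize(f,None,fx=4,fy=4,interpolation=cv2.INTER_CUBIC))
cv2.imwrite("pics/hook2.png",np.hstack(fs))
E
```

```text
clock: 10.62
position: [0.5054, -0.1993, 0.1382]
ee_rot: [0.028, 0.963, 0.112, -0.244]
contact_force: [-0.3, 0.1, -3.9]
width: 0.0121
gripper_force: 108.3
clock: 10.78
position: [0.5052, -0.1994, 0.1379]
ee_rot: [0.028, 0.963, 0.111, -0.244]
contact_force: [-1.4, 0.3, -1.8]
width: 0.0117
gripper_force: 108.5
clock: 10.95
position: [0.5049, -0.1995, 0.1376]
ee_rot: [0.029, 0.963, 0.111, -0.245]
contact_force: [-2.3, -0.6, 0.3]
width: 0.0113
gripper_force: 108.7
t 10.95 noselow(trap mm) [106.52  -0.6   65.8 ] tilt 0.498 yaw -0.002 F [-2.4 -0.1  0.3] grip 109 0.0113
[ 0.0639752  -0.03512203  0.01225418]
```

View pics/hook2.png

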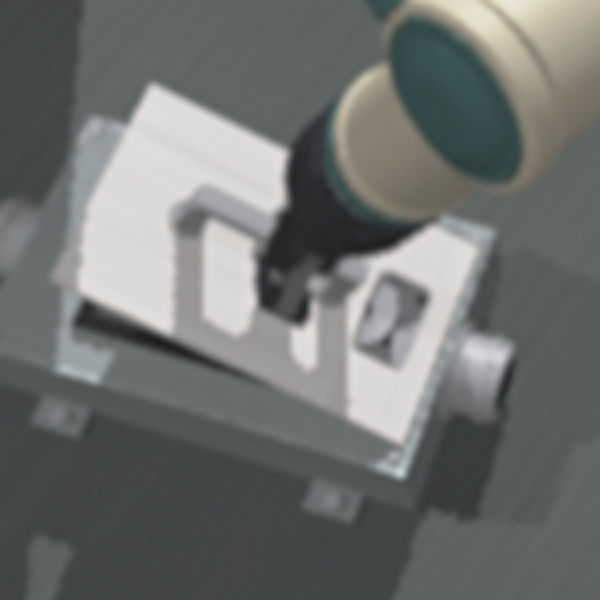

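The cover touches the deck by feel at an estimated nose-tip height of 59.4 mm (60 expected). The head sits in the eye at (385,310), with the strip beyond it. Now I'll raise about 2 mm clear and draw back under the head.

```bash
python3 -m pendant '[{"dx":-0.0007,"dy":-0.0002,"dz":-0.0013,"rx":0,"ry":0,"rz":0,"hand":0},{"dx":-0.0007,"dy":-0.0002,"dz":-0.0013,"rx":0,"ry":0,"rz":0,"hand":0},{"dx":0,"dy":0,"dz":0,"rx":0,"ry":0,"rz":0,"hand":0},{"dx":0,"dy":0,"dz":0,"rx":0,"ry":0,"rz":0,"hand":0},{"dx":-0.00088,"dy":0,"dz":0.00048,"rx":0,"ry":0,"rz":0,"hand":0},{"dx":-0.00088,"dy":0,"dz":0.00048,"rx":0,"ry":0,"rz":0,"hand":0},{"dx":-0.00088,"dy":0,"dz":0.00048,"rx":0,"ry":0,"rz":0,"hand":0},{"dx":-0.00088,"dy":0,"dz":0.00048,"rx":0,"ry":0,"rz":0,"hand":0},{"dx":-0.00088,"dy":0,"dz":0.00048,"rx":0,"ry":0,"rz":0,"hand":0},{"dx":-0.00088,"dy":0,"dz":0.00048,"rx":0,"ry":0,"rz":0,"hand":0},{"dx":0,"dy":0,"dz":0,"rx":0,"ry":0,"rz":0,"hand":0}]' 110
python3 - <<'E'
from h import *
from rig import manip
s=manip.get_state();where(s)
E
```

```text
clock: 11.92
position: [0.4994, -0.2002, 0.1399]
ee_rot: [0.028, 0.963, 0.112, -0.244]
contact_force: [-0.4, -0.0, -4.6]
width: 0.0118
gripper_force: 108.4
t 11.92 noselow(trap mm) [ 1.0108e+02 -5.0000e-02  6.8200e+01] tilt 0.497 yaw -0.002 F [-0.4  0.1 -4.6] grip 108 0.0118
```

```bash
python3 -m pendant '[{"dx":-0.00088,"dy":0,"dz":0.00048,"rx":0,"ry":0,"rz":0,"hand":0},{"dx":-0.00088,"dy":0,"dz":0.00048,"rx":0,"ry":0,"rz":0,"hand":0},{"dx":-0.00088,"dy":0,"dz":0.00048,"rx":0,"ry":0,"rz":0,"hand":0},{"dx":-0.00088,"dy":0,"dz":0.00048,"rx":0,"ry":0,"rz":0,"hand":0},{"dx":0,"dy":0,"dz":0,"rx":0,"ry":0,"rz":0,"hand":0}]' 110
python3 -m pendant '[{"dx":-0.00088,"dy":0,"dz":0.00048,"rx":0,"ry":0,"rz":0,"hand":0},{"dx":-0.00088,"dy":0,"dz":0.00048,"rx":0,"ry":0,"rz":0,"hand":0},{"dx":0,"dy":0,"dz":0,"rx":0,"ry":0,"rz":0,"hand":0}]' 110
python3 - <<'E'
from h import *
from rig import manip
s=manip.get_state();where(s)
E
```

```text
clock: 12.33
position: [0.4955, -0.2012, 0.1399]
ee_rot: [0.028, 0.963, 0.112, -0.244]
contact_force: [-0.0, 0.2, -5.7]
width: 0.0118
gripper_force: 108.4
clock: 12.58
position: [0.4936, -0.2016, 0.1399]
ee_rot: [0.028, 0.963, 0.112, -0.244]
contact_force: [1.2, -0.0, -3.6]
width: 0.0118
gripper_force: 108.4
t 12.58 noselow(trap mm) [ 9.509e+01 -5.000e-02  6.818e+01] tilt 0.497 yaw -0.002 F [ 1.1 -0.3 -3.6] grip 108 0.0118
```

```bash
python3 -m pendant '[{"dx":-0.00088,"dy":0,"dz":0.00048,"rx":0,"ry":0,"rz":0,"hand":0},{"dx":0,"dy":0,"dz":0,"rx":0,"ry":0,"rz":0,"hand":0}]' 110
python3 -m pendant '[{"dx":-0.00044,"dy":0,"dz":0.00024,"rx":0,"ry":0,"rz":0,"hand":0},{"dx":0,"dy":0,"dz":0,"rx":0,"ry":0,"rz":0,"hand":0}]' 110
python3 - <<'E'
from h import *
from rig import manip
s=manip.get_state();where(s)
E
```

```text
clock: 12.75
position: [0.4926, -0.2018, 0.1399]
ee_rot: [0.028, 0.963, 0.112, -0.244]
contact_force: [-0.5, -0.1, -5.5]
width: 0.0119
gripper_force: 108.4
clock: 12.92
position: [0.4922, -0.202, 0.1398]
ee_rot: [0.028, 0.963, 0.112, -0.244]
contact_force: [0.4, -0.6, -4.5]
width: 0.0119
gripper_force: 108.4
t 12.92 noselow(trap mm) [ 9.374e+01 -9.000e-02  6.813e+01] tilt 0.497 yaw -0.002 F [ 0.3 -0.7 -4.5] grip 108 0.0119
```

```bash
python3 -m pendant '[{"dx":-0.00088,"dy":0,"dz":0.00048,"rx":0,"ry":0,"rz":0,"hand":0},{"dx":-0.00088,"dy":0,"dz":0.00048,"rx":0,"ry":0,"rz":0,"hand":0},{"dx":0,"dy":0,"dz":0,"rx":0,"ry":0,"rz":0,"hand":0}]' 110
python3 -m pendant '[{"dx":-0.00088,"dy":0,"dz":0.00048,"rx":0,"ry":0,"rz":0,"hand":0},{"dx":0,"dy":0,"dz":0,"rx":0,"ry":0,"rz":0,"hand":0}]' 110
python3 - <<'E'
from h import *
from rig import manip
s=manip.get_state();where(s)
E
```

```text
clock: 13.17
position: [0.4901, -0.2024, 0.1399]
ee_rot: [0.028, 0.963, 0.112, -0.244]
contact_force: [-0.6, 0.5, -6.3]
width: 0.0114
gripper_force: 108.4
clock: 13.33
position: [0.4892, -0.2026, 0.1399]
ee_rot: [0.028, 0.963, 0.112, -0.244]
contact_force: [0.6, 0.0, -4.2]
width: 0.0118
gripper_force: 108.4
t 13.33 noselow(trap mm) [ 9.061e+01 -6.000e-02  6.816e+01] tilt 0.497 yaw -0.002 F [ 0.6 -0.1 -4.2] grip 108 0.0118
```

Now 0.5 mm steps, feeling for the neck (nominal contact 88+s).

```bash
python3 -m pendant '[{"dx":-0.00044,"dy":0,"dz":0.00024,"rx":0,"ry":0,"rz":0,"hand":0},{"dx":-0.00044,"dy":0,"dz":0.00024,"rx":0,"ry":0,"rz":0,"hand":0},{"dx":0,"dy":0,"dz":0,"rx":0,"ry":0,"rz":0,"hand":0}]' 110
python3 -m pendant '[{"dx":-0.00044,"dy":0,"dz":0.00024,"rx":0,"ry":0,"rz":0,"hand":0},{"dx":-0.00044,"dy":0,"dz":0.00024,"rx":0,"ry":0,"rz":0,"hand":0},{"dx":0,"dy":0,"dz":0,"rx":0,"ry":0,"rz":0,"hand":0}]' 110
python3 - <<'E'
from h import *
from rig import manip
s=manip.get_state();where(s)
E
```

```text
clock: 13.58
position: [0.4883, -0.2029, 0.1398]
ee_rot: [0.028, 0.963, 0.112, -0.244]
contact_force: [-1.0, 0.3, -5.1]
width: 0.0119
gripper_force: 108.4
clock: 13.83
position: [0.4873, -0.2031, 0.1398]
ee_rot: [0.028, 0.963, 0.112, -0.244]
contact_force: [0.3, 0.3, -4.9]
width: 0.012
gripper_force: 108.4
t 13.83 noselow(trap mm) [ 8.869e+01 -6.000e-02  6.813e+01] tilt 0.497 yaw -0.002 F [ 0.3  0.2 -4.9] grip 108 0.012
```

```bash
python3 -m pendant '[{"dx":-0.00044,"dy":0,"dz":0.00024,"rx":0,"ry":0,"rz":0,"hand":0},{"dx":-0.00044,"dy":0,"dz":0.00024,"rx":0,"ry":0,"rz":0,"hand":0},{"dx":0,"dy":0,"dz":0,"rx":0,"ry":0,"rz":0,"hand":0}]' 110
python3 -m pendant '[{"dx":-0.00044,"dy":0,"dz":0.00024,"rx":0,"ry":0,"rz":0,"hand":0},{"dx":-0.00044,"dy":0,"dz":0.00024,"rx":0,"ry":0,"rz":0,"hand":0},{"dx":0,"dy":0,"dz":0,"rx":0,"ry":0,"rz":0,"hand":0}]' 110
python3 - <<'E'
from h import *
from rig import manip
s=manip.get_state();where(s)
E
```

```text
clock: 14.08
position: [0.4864, -0.2033, 0.1398]
ee_rot: [0.028, 0.963, 0.112, -0.244]
contact_force: [0.4, -1.0, -4.6]
width: 0.0117
gripper_force: 108.4
clock: 14.33
position: [0.4854, -0.2035, 0.1398]
ee_rot: [0.028, 0.963, 0.112, -0.244]
contact_force: [-0.8, -0.2, -4.4]
width: 0.0119
gripper_force: 108.4
t 14.33 noselow(trap mm) [ 8.669e+01 -4.000e-02  6.813e+01] tilt 0.497 yaw -0.002 F [-0.8 -0.  -4.4] grip 108 0.0119
```

```bash
python3 -m pendant '[{"dx":-0.00044,"dy":0,"dz":0.00024,"rx":0,"ry":0,"rz":0,"hand":0},{"dx":-0.00044,"dy":0,"dz":0.00024,"rx":0,"ry":0,"rz":0,"hand":0},{"dx":0,"dy":0,"dz":0,"rx":0,"ry":0,"rz":0,"hand":0}]' 110
python3 -m pendant '[{"dx":-0.00044,"dy":0,"dz":0.00024,"rx":0,"ry":0,"rz":0,"hand":0},{"dx":-0.00044,"dy":0,"dz":0.00024,"rx":0,"ry":0,"rz":0,"hand":0},{"dx":0,"dy":0,"dz":0,"rx":0,"ry":0,"rz":0,"hand":0}]' 110
python3 - <<'E'
from h import *
from rig import manip
s=manip.get_state();where(s)
E
```

```text
clock: 14.58
position: [0.4844, -0.2038, 0.1398]
ee_rot: [0.028, 0.963, 0.112, -0.244]
contact_force: [-0.8, -0.5, -4.9]
width: 0.0118
gripper_force: 108.4
clock: 14.83
position: [0.4836, -0.204, 0.1398]
ee_rot: [0.028, 0.963, 0.112, -0.244]
contact_force: [0.9, 0.7, -6.1]
width: 0.0116
gripper_force: 108.4
t 14.83 noselow(trap mm) [ 8.492e+01 -8.000e-02  6.812e+01] tilt 0.496 yaw -0.002 F [ 1.   0.5 -6.1] grip 108 0.0116
```

```bash
python3 -m pendant '[{"dx":-0.00044,"dy":0,"dz":0.00024,"rx":0,"ry":0,"rz":0,"hand":0},{"dx":0,"dy":0,"dz":0,"rx":0,"ry":0,"rz":0,"hand":0}]' 110
python3 -m pendant '[{"dx":-0.00044,"dy":0,"dz":0.00024,"rx":0,"ry":0,"rz":0,"hand":0},{"dx":0,"dy":0,"dz":0,"rx":0,"ry":0,"rz":0,"hand":0}]' 110
python3 - <<'E'
from h import *
from rig import manip
s=manip.get_state();where(s)
E
```

```text
clock: 15.0
position: [0.4833, -0.2041, 0.1397]
ee_rot: [0.028, 0.963, 0.112, -0.244]
contact_force: [1.4, -0.0, -6.1]
width: 0.0119
gripper_force: 108.4
clock: 15.17
position: [0.483, -0.2042, 0.1396]
ee_rot: [0.028, 0.963, 0.112, -0.243]
contact_force: [1.5, 0.8, -6.4]
width: 0.0118
gripper_force: 108.4
t 15.17 noselow(trap mm) [84.36 -0.13 68.04] tilt 0.495 yaw -0.002 F [ 1.7  0.4 -6.4] grip 108 0.0118
```

I've found the neck: contact at an estimated x of about 85, so the stud is set about -3 mm, with a push of about 2 N. I'll lay the cover down about the neck.

Run:
```python
from h import *
from rig import manip
s=manip.get_state()
plan(s,*tcp(85.9,67.8,.25),n=8)
```

```text
n 8 d [-0.0006  0.      0.003 ] r [-0.    1.76 -0.01]
```

```bash
python3 -m pendant '[{"dx":-0.0006,"dy":0,"dz":0.0030,"rx":0,"ry":1.76,"rz":0,"hand":0},{"dx":-0.0006,"dy":0,"dz":0.0030,"rx":0,"ry":1.76,"rz":0,"hand":0},{"dx":-0.0006,"dy":0,"dz":0.0030,"rx":0,"ry":1.76,"rz":0,"hand":0},{"dx":-0.0006,"dy":0,"dz":0.0030,"rx":0,"ry":1.76,"rz":0,"hand":0},{"dx":0,"dy":0,"dz":0,"rx":0,"ry":0,"rz":0,"hand":0}]' 110
python3 - <<'E'
from h import *
from rig import manip
s=manip.get_state();where(s)
plan(s,*tcp(85.5,67.8,.25),n=4)
E
```

```text
clock: 15.58
position: [0.4746, -0.206, 0.1304]
ee_rot: [0.021, 0.976, 0.113, -0.184]
contact_force: [1.0, 0.4, -3.3]
width: 0.0118
gripper_force: 108.5
t 15.58 noselow(trap mm) [ 8.400e+01 -1.000e-02  6.844e+01] tilt 0.372 yaw -0.003 F [ 1.1  0.1 -3.3] grip 108 0.0118
n 4 d [-0.0004  0.0001  0.0031] r [-0.01  1.75 -0.03]
```

```bash
python3 -m pendant '[{"dx":-0.0005,"dy":0,"dz":0.0031,"rx":0,"ry":1.75,"rz":0,"hand":0},{"dx":-0.0005,"dy":0,"dz":0.0031,"rx":0,"ry":1.75,"rz":0,"hand":0},{"dx":0,"dy":0,"dz":0,"rx":0,"ry":0,"rz":0,"hand":0}]' 110
python3 -m pendant '[{"dx":-0.0004,"dy":0,"dz":0.0031,"rx":0,"ry":1.75,"rz":0,"hand":0},{"dx":-0.0004,"dy":0,"dz":0.0031,"rx":0,"ry":1.75,"rz":0,"hand":0},{"dx":0,"dy":0,"dz":0,"rx":0,"ry":0,"rz":0,"hand":0}]' 110
python3 - <<'E'
from h import *
from rig import manip
s=manip.get_state();where(s)
plan(s,*tcp(85.3,67.2,.12),n=4)
E
```

```text
clock: 15.83
position: [0.4716, -0.2067, 0.1249]
ee_rot: [0.018, 0.981, 0.113, -0.155]
contact_force: [1.9, 1.0, -4.6]
width: 0.0119
gripper_force: 108.3
clock: 16.08
position: [0.4688, -0.2072, 0.119]
ee_rot: [0.014, 0.985, 0.114, -0.125]
contact_force: [1.3, 0.8, -4.6]
width: 0.012
gripper_force: 108.3
t 16.08 noselow(trap mm) [84.81  0.18 67.21] tilt 0.253 yaw -0.002 F [ 1.5  0.5 -4.6] grip 108 0.012
n 4 d [-0.0008  0.0001  0.0033] r [-0.01  1.91 -0.03]
```

```bash
python3 -m pendant '[{"dx":-0.0008,"dy":0,"dz":0.0032,"rx":0,"ry":1.9,"rz":0,"hand":0},{"dx":-0.0008,"dy":0,"dz":0.0032,"rx":0,"ry":1.9,"rz":0,"hand":0},{"dx":0,"dy":0,"dz":0,"rx":0,"ry":0,"rz":0,"hand":0}]' 110
python3 -m pendant '[{"dx":-0.0008,"dy":0,"dz":0.0032,"rx":0,"ry":1.9,"rz":0,"hand":0},{"dx":-0.0008,"dy":0,"dz":0.0032,"rx":0,"ry":1.9,"rz":0,"hand":0},{"dx":0,"dy":0,"dz":0,"rx":0,"ry":0,"rz":0,"hand":0}]' 110
python3 - <<'E'
from h import *
from rig import manip
s=manip.get_state();where(s)
plan(s,*tcp(85.3,67.2,.03),n=4)
E
```

```text
clock: 16.33
position: [0.4657, -0.2078, 0.1131]
ee_rot: [0.01, 0.989, 0.114, -0.093]
contact_force: [0.6, 0.4, -4.2]
width: 0.0115
gripper_force: 108.3
clock: 16.58
position: [0.4632, -0.2083, 0.1069]
ee_rot: [0.006, 0.992, 0.115, -0.06]
contact_force: [2.0, 1.0, -5.8]
width: 0.0117
gripper_force: 108.2
t 16.58 noselow(trap mm) [85.21  0.39 67.24] tilt 0.121 yaw -0.002 F [ 2.1  0.5 -5.8] grip 108 0.0117
n 4 d [-0.0006  0.0001  0.0023] r [-0.02  1.3  -0.03]
```

```bash
python3 -m pendant '[{"dx":-0.0004,"dy":0,"dz":0.0023,"rx":0,"ry":1.3,"rz":0,"hand":0},{"dx":-0.0004,"dy":0,"dz":0.0023,"rx":0,"ry":1.3,"rz":0,"hand":0},{"dx":0,"dy":0,"dz":0,"rx":0,"ry":0,"rz":0,"hand":0}]' 110
python3 -m pendant '[{"dx":-0.0004,"dy":0,"dz":0.0023,"rx":0,"ry":1.3,"rz":0,"hand":0},{"dx":-0.0004,"dy":0,"dz":0.0023,"rx":0,"ry":1.3,"rz":0,"hand":0},{"dx":0,"dy":0,"dz":0,"rx":0,"ry":0,"rz":0,"hand":0}]' 110
python3 - <<'E'
from h import *
from rig import manip
s=manip.get_state();where(s);print(s["moment"])
plan(s,*tcp(85.6,66,.0),n=4)
E
```

```text
clock: 16.83
position: [0.4619, -0.2086, 0.1023]
ee_rot: [0.004, 0.993, 0.115, -0.038]
contact_force: [0.1, 0.0, -5.2]
width: 0.0118
gripper_force: 108.2
clock: 17.08
position: [0.4608, -0.2087, 0.0977]
ee_rot: [0.001, 0.993, 0.115, -0.016]
contact_force: [-1.5, 0.5, -5.4]
width: 0.0117
gripper_force: 108.2
t 17.08 noselow(trap mm) [85.9   0.59 66.69] tilt 0.031 yaw -0.002 F [-1.3  0.8 -5.4] grip 108 0.0117
[ 0.05133109  0.03150657 -0.01758224]
n 4 d [-0.0003  0.0002  0.001 ] r [-0.02  0.45 -0.02]
```

```bash
python3 -m pendant '[{"dx":0,"dy":0.0001,"dz":0.001,"rx":0,"ry":0.45,"rz":0,"hand":0},{"dx":0,"dy":0.0001,"dz":0.001,"rx":0,"ry":0.45,"rz":0,"hand":0},{"dx":0,"dy":0,"dz":0,"rx":0,"ry":0,"rz":0,"hand":0}]' 110
python3 -m pendant '[{"dx":0,"dy":0.0001,"dz":0.001,"rx":0,"ry":0.45,"rz":0,"hand":0},{"dx":0,"dy":0.0001,"dz":0.001,"rx":0,"ry":0.45,"rz":0,"hand":0},{"dx":0,"dy":0,"dz":0,"rx":0,"ry":0,"rz":0,"hand":0}]' 110
python3 - <<'E'
from h import *
from rig import manip
s=manip.get_state();where(s);print(s["moment"],s["position"])
E
```

```text
clock: 17.33
position: [0.4619, -0.2092, 0.0958]
ee_rot: [0.001, 0.993, 0.115, -0.007]
contact_force: [-0.1, 0.1, -5.2]
width: 0.0118
gripper_force: 108.2
clock: 17.58
position: [0.462, -0.2096, 0.094]
ee_rot: [-0.0, 0.993, 0.115, 0.002]
contact_force: [0.7, 0.3, -5.6]
width: 0.0113
gripper_force: 108.3
t 17.58 noselow(trap mm) [87.95 -0.58 66.5 ] tilt -0.004 yaw -0.002 F [ 0.8  0.1 -5.6] grip 108 0.0113
[ 0.01533925 -0.02409895  0.03433517] [ 0.46203269 -0.20955483  0.09400831]
```

```bash
python3 -m pendant '[{"dx":0,"dy":-0.0003,"dz":0.0005,"rx":0,"ry":-0.1,"rz":0,"hand":0},{"dx":0,"dy":0,"dz":0,"rx":0,"ry":0,"rz":0,"hand":0}]' 110
python3 -m pendant '[{"dx":0,"dy":0,"dz":0.0005,"rx":0,"ry":0,"rz":0,"hand":0},{"dx":0,"dy":0,"dz":0,"rx":0,"ry":0,"rz":0,"hand":0}]' 110
python3 -m pendant '[{"dx":0,"dy":0,"dz":0.0005,"rx":0,"ry":0,"rz":0,"hand":0},{"dx":0,"dy":0,"dz":0,"rx":0,"ry":0,"rz":0,"hand":0}]' 110
python3 - <<'E'
from h import *
from rig import manip
s=manip.get_state();where(s);print(s["moment"],s["position"])
E
```

```text
clock: 17.75
position: [0.4619, -0.2095, 0.0939]
ee_rot: [0.0, 0.993, 0.115, 0.001]
contact_force: [-0.9, -1.2, -2.2]
width: 0.0113
gripper_force: 108.8
clock: 17.92
position: [0.4619, -0.2096, 0.0939]
ee_rot: [0.0, 0.993, 0.115, 0.001]
contact_force: [-3.1, 0.1, 5.2]
width: 0.0118
gripper_force: 109.6
clock: 18.08
position: [0.4619, -0.2096, 0.0939]
ee_rot: [0.001, 0.993, 0.115, 0.001]
contact_force: [-3.8, -0.8, 9.2]
width: 0.0114
gripper_force: 110.2
t 18.08 noselow(trap mm) [87.78 -0.54 66.16] tilt -0.002 yaw -0.001 F [-3.8  0.1  9.2] grip 110 0.0114
[0.11913626 0.60314929 0.00351253] [ 0.46191707 -0.20956228  0.09388409]
```

```bash
python3 -m pendant '[{"dx":0,"dy":0,"dz":-0.0009,"rx":0,"ry":0,"rz":0,"hand":0},{"dx":0.0005,"dy":0,"dz":0,"rx":0,"ry":0,"rz":0,"hand":0},{"dx":0.001,"dy":0,"dz":0,"rx":0,"ry":0,"rz":0,"hand":0},{"dx":0.001,"dy":0,"dz":0,"rx":0,"ry":0,"rz":0,"hand":0},{"dx":0.001,"dy":0,"dz":0,"rx":0,"ry":0,"rz":0,"hand":0},{"dx":0,"dy":0,"dz":0,"rx":0,"ry":0,"rz":0,"hand":0}]' 110
python3 -m pendant '[{"dx":0.0015,"dy":0,"dz":0,"rx":0,"ry":0,"rz":0,"hand":0},{"dx":0.0015,"dy":0,"dz":0,"rx":0,"ry":0,"rz":0,"hand":0},{"dx":0.0015,"dy":0,"dz":0,"rx":0,"ry":0,"rz":0,"hand":0},{"dx":0,"dy":0,"dz":0,"rx":0,"ry":0,"rz":0,"hand":0}]' 110
python3 - <<'E'
from h import *
from rig import manip
s=manip.get_state();where(s)
E
```

```text
clock: 18.58
position: [0.4632, -0.209, 0.0939]
ee_rot: [0.0, 0.993, 0.116, -0.001]
contact_force: [-8.7, -2.8, 8.9]
width: 0.0118
gripper_force: 110.1
clock: 18.92
position: [0.4674, -0.2078, 0.0939]
ee_rot: [0.0, 0.993, 0.116, -0.002]
contact_force: [-7.9, -3.3, 8.8]
width: 0.0117
gripper_force: 110.2
t 18.92 noselow(trap mm) [9.341e+01 4.000e-02 6.567e+01] tilt 0.003 yaw -0.000 F [-8.5 -1.4  8.8] grip 110 0.0117
```

```bash
python3 -m pendant '[{"dx":0,"dy":0,"dz":-0.0006,"rx":0,"ry":0,"rz":0,"hand":0},{"dx":0.001,"dy":0,"dz":0,"rx":0,"ry":0,"rz":0,"hand":0},{"dx":0.001,"dy":0,"dz":0,"rx":0,"ry":0,"rz":0,"hand":0},{"dx":0,"dy":0,"dz":0,"rx":0,"ry":0,"rz":0,"hand":0}]' 110
python3 - <<'E'
from h import *
from rig import manip
s=manip.get_state();where(s)
E
```

```text
clock: 19.25
position: [0.4705, -0.2069, 0.0939]
ee_rot: [-0.0, 0.993, 0.115, -0.001]
contact_force: [-6.3, -1.2, 4.0]
width: 0.0117
gripper_force: 109.5
t 19.25 noselow(trap mm) [96.66  0.15 65.91] tilt 0.001 yaw -0.001 F [-6.4  0.3  4. ] grip 109 0.0117
```

```bash
python3 -m pendant '[{"dx":0,"dy":0,"dz":-0.0005,"rx":0,"ry":0,"rz":0,"hand":0},{"dx":0.001,"dy":0,"dz":0,"rx":0,"ry":0,"rz":0,"hand":0},{"dx":0.001,"dy":0,"dz":0,"rx":0,"ry":0,"rz":0,"hand":0},{"dx":0,"dy":0,"dz":0,"rx":0,"ry":0,"rz":0,"hand":0}]' 110
python3 -m pendant '[{"dx":0.0005,"dy":0,"dz":0,"rx":0,"ry":0,"rz":0,"hand":0},{"dx":0.0005,"dy":0,"dz":0,"rx":0,"ry":0,"rz":0,"hand":0},{"dx":0,"dy":0,"dz":0,"rx":0,"ry":0,"rz":0,"hand":0}]' 110
python3 - <<'E'
from h import *
from rig import manip
s=manip.get_state();where(s)
E
```

```text
clock: 19.58
position: [0.4742, -0.2061, 0.094]
ee_rot: [-0.0, 0.993, 0.115, 0.001]
contact_force: [-0.5, -0.2, -5.7]
width: 0.0118
gripper_force: 108.3
clock: 19.83
position: [0.475, -0.206, 0.0942]
ee_rot: [-0.0, 0.993, 0.115, 0.001]
contact_force: [0.2, 0.4, -5.3]
width: 0.0121
gripper_force: 108.3
t 19.83 noselow(trap mm) [101.33  -0.12  66.5 ] tilt -0.002 yaw -0.002 F [ 0.3  0.3 -5.3] grip 108 0.0121
```

```bash
python3 -m pendant '[{"dx":0.0005,"dy":0,"dz":0,"rx":0,"ry":0,"rz":0,"hand":0},{"dx":0.0005,"dy":0,"dz":0,"rx":0,"ry":0,"rz":0,"hand":0},{"dx":0,"dy":0,"dz":0,"rx":0,"ry":0,"rz":0,"hand":0}]' 110
python3 -m pendant '[{"dx":0.0005,"dy":0,"dz":0,"rx":0,"ry":0,"rz":0,"hand":0},{"dx":0.0005,"dy":0,"dz":0,"rx":0,"ry":0,"rz":0,"hand":0},{"dx":0,"dy":0,"dz":0,"rx":0,"ry":0,"rz":0,"hand":0}]' 110
python3 - <<'E'
from h import *
from rig import manip
s=manip.get_state();where(s)
E
```

```text
clock: 20.08
position: [0.4758, -0.206, 0.0944]
ee_rot: [-0.0, 0.993, 0.115, 0.001]
contact_force: [0.2, 0.0, -5.0]
width: 0.0117
gripper_force: 108.3
clock: 20.33
position: [0.4767, -0.2058, 0.0945]
ee_rot: [-0.0, 0.993, 0.115, 0.001]
contact_force: [-0.1, 0.6, -5.0]
width: 0.0122
gripper_force: 108.3
t 20.33 noselow(trap mm) [103.07  -0.27  66.8 ] tilt -0.002 yaw -0.002 F [ 0.   0.6 -5. ] grip 108 0.0122
```

```bash
python3 -m pendant '[{"dx":0.0005,"dy":0,"dz":0.0004,"rx":0,"ry":0,"rz":0,"hand":0},{"dx":0.0005,"dy":0,"dz":0,"rx":0,"ry":0,"rz":0,"hand":0},{"dx":0,"dy":0,"dz":0,"rx":0,"ry":0,"rz":0,"hand":0}]' 110
python3 -m pendant '[{"dx":0.0005,"dy":0,"dz":0,"rx":0,"ry":0,"rz":0,"hand":0},{"dx":0.0005,"dy":0,"dz":0,"rx":0,"ry":0,"rz":0,"hand":0},{"dx":0,"dy":0,"dz":0,"rx":0,"ry":0,"rz":0,"hand":0}]' 110
python3 - <<'E'
from h import *
from rig import manip
s=manip.get_state();where(s)
E
```

```text
clock: 20.58
position: [0.4774, -0.2055, 0.0941]
ee_rot: [-0.0, 0.993, 0.115, 0.001]
contact_force: [-0.4, 0.4, -5.9]
width: 0.0118
gripper_force: 108.2
clock: 20.83
position: [0.4776, -0.2055, 0.0941]
ee_rot: [0.0, 0.993, 0.115, -0.0]
contact_force: [-3.6, -2.1, -2.3]
width: 0.0119
gripper_force: 108.6
t 20.83 noselow(trap mm) [103.95  -0.13  66.2 ] tilt 0.000 yaw -0.001 F [-3.9 -1.2 -2.3] grip 109 0.0119
```

```bash
python3 -m pendant '[{"dx":0.0005,"dy":0,"dz":0,"rx":0,"ry":0,"rz":0,"hand":0},{"dx":0,"dy":0,"dz":0,"rx":0,"ry":0,"rz":0,"hand":0}]' 110
python3 -m pendant '[{"dx":0.0005,"dy":0,"dz":0,"rx":0,"ry":0,"rz":0,"hand":0},{"dx":0,"dy":0,"dz":0,"rx":0,"ry":0,"rz":0,"hand":0},{"dx":0,"dy":0,"dz":0,"rx":0,"ry":0,"rz":0,"hand":0}]' 110
python3 - <<'E'
from h import *
from rig import manip
s=manip.get_state();where(s)
E
```

```text
clock: 21.0
position: [0.4777, -0.2054, 0.0941]
ee_rot: [0.0, 0.993, 0.115, -0.0]
contact_force: [-4.5, -2.0, -1.4]
width: 0.0119
gripper_force: 108.7
clock: 21.25
position: [0.4778, -0.2054, 0.0942]
ee_rot: [0.0, 0.993, 0.115, -0.001]
contact_force: [-6.6, -2.7, -0.4]
width: 0.0118
gripper_force: 108.8
t 21.25 noselow(trap mm) [ 1.0405e+02 -8.0000e-02  6.6110e+01] tilt 0.002 yaw -0.001 F [-7.  -1.1 -0.4] grip 109 0.0118
```

Home: the heel stops firmly on the neck at about 5–7 N. Now I'll relax, release, lift and look.

```bash
python3 -m pendant '[{"dx":-0.0008,"dy":0,"dz":0,"rx":0,"ry":0,"rz":0,"hand":0},{"dx":0,"dy":0,"dz":0,"rx":0,"ry":0,"rz":0,"hand":0},{"dx":0,"dy":0,"dz":0,"rx":0,"ry":0,"rz":0,"hand":0.01},{"dx":0,"dy":0,"dz":0,"rx":0,"ry":0,"rz":0,"hand":0.02},{"dx":0,"dy":0,"dz":0,"rx":0,"ry":0,"rz":0,"hand":0.03},{"dx":0,"dy":0,"dz":0,"rx":0,"ry":0,"rz":0,"hand":0.05},{"dx":0,"dy":0,"dz":0,"rx":0,"ry":0,"rz":0,"hand":0.05},{"dx":0,"dy":0,"dz":0,"rx":0,"ry":0,"rz":0,"hand":0.05},{"dx":0,"dy":0,"dz":0,"rx":0,"ry":0,"rz":0,"hand":0.05}]' 20
python3 -m pendant '[{"dx":0,"dy":0,"dz":-0.005,"rx":0,"ry":0,"rz":0,"hand":0.05},{"dx":0,"dy":0,"dz":-0.01,"rx":0,"ry":0,"rz":0,"hand":0.05},{"dx":0,"dy":0,"dz":-0.02,"rx":0,"ry":0,"rz":0,"hand":0.05},{"dx":0,"dy":0,"dz":-0.025,"rx":0,"ry":0,"rz":0,"hand":0.05},{"dx":0,"dy":0,"dz":-0.025,"rx":0,"ry":0,"rz":0,"hand":0.05},{"dx":0,"dy":0,"dz":-0.025,"rx":0,"ry":0,"rz":0,"hand":0.05},{"dx":0,"dy":0,"dz":-0.025,"rx":0,"ry":0,"rz":0,"hand":0.05},{"dx":0,"dy":0,"dz":0,"rx":0,"ry":0,"rz":0,"hand":0.05},{"dx":0,"dy":0,"dz":0,"rx":0,"ry":0,"rz":0,"hand":0.05}]'
python3 - <<'E'
from h import *
from rig import manip
s=manip.get_state();where(s)
f=manip.get_image("wrist")["frame"][:,:,::-1]
g=cv2.resize(manip.get_image("scene")["frame"][230:380,150:310,::-1],None,fx=2.5,fy=2.5,interpolation=cv2.INTER_CUBIC)
a=f[0:375,160:500]
cv2.imwrite("pics/end.png",np.hstack([a,g]))
E
```

```text
clock: 22.0
position: [0.4792, -0.2053, 0.0943]
ee_rot: [0.0, 0.993, 0.115, 0.001]
contact_force: [0.4, 0.4, -0.4]
width: 0.0503
gripper_force: 0.0
clock: 22.75
position: [0.4795, -0.2058, 0.2316]
ee_rot: [0.001, 0.993, 0.115, 0.003]
contact_force: [-0.2, -0.6, -0.5]
width: 0.0501
gripper_force: 0.0
t 22.75 noselow(trap mm) [105.8   -1.05 204.23] tilt -0.005 yaw -0.002 F [-0.3 -0.6 -0.5] grip 0 0.0501
```

View pics/end.png

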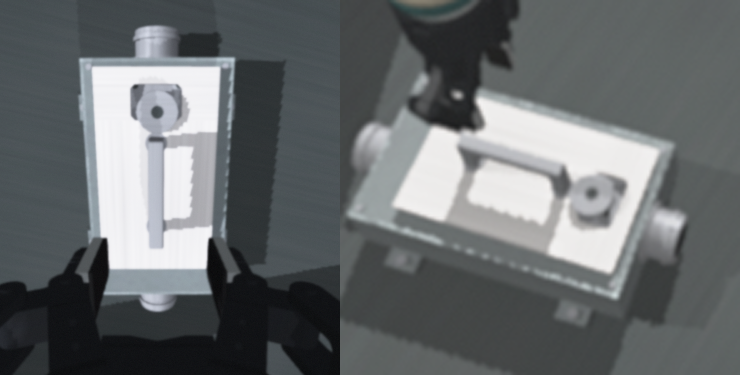

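The cover lies level and square on the rim. The stud head at (158,110) overlaps the heel of the eye, the gripper is clear, and nothing else was touched.

```bash
python3 -c "
from rig import manip
print(manip.sign_off())"
```

```text
the job is handed in; nothing more can be done
None
```

The cover is back on the spark trap: hooked under the stud's head, slid home with its heel against the neck (about 5–7 N push), level and square in the last picture. I let go of it and handed the job in at about 23 s; sign-off returned no verdict.

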